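# Feel along the row of pearls on a pierced plaque

## Task

Check by touch that the pearls on the clay plaque are firm: follow the wavy row with the fingertips, lightly touching each of the five pearls one after another, from the rounded end of the plaque to the straight end; you may skim just above the clay between them. Press only lightly, so that the sprung bed under the plaque never goes down to its stop, do not lift the plaque, and leave everything else on the table where it stands. Finish with the hand clear and the plaque risen again.

Things in the scene. Friction and masses are not known exactly. Their poses are not given: they have to be found in the camera images.
- plaque: Half-finished pierced plaque of grey stiff clay, 230 x 110 x 14 mm, one short end rounded (half circle, radius 55 mm), the other straight. It lies loose in the tray on a sprung bed, 3 mm clear of the tray walls. Origin at the middle of its underside, 32 mm above the table when untouched; its x axis runs along its length from the rounded end (-x) to the straight end (+x), z up. Its upper face is 46 mm above the table.
- pearl1: The first of the five white pearls (solid shallow domes, 28 mm across, 9 mm proud of the plaque, fixed to it) counted from the rounded end. Origin at the top of the dome, 55 mm above the table when the plaque is untouched; in the plaque frame it lies at x -90, y 0 mm. Neighbouring pearls are 50 mm apart, in a wavy row.
- pearl2: The second of the five white pearls (solid shallow domes, 28 mm across, 9 mm proud of the plaque, fixed to it) counted from the rounded end. Origin at the top of the dome, 55 mm above the table when the plaque is untouched; in the plaque frame it lies at x -45, y 22 mm.
- pearl3: The third of the five white pearls (solid shallow domes, 28 mm across, 9 mm proud of the plaque, fixed to it) counted from the rounded end. Origin at the top of the dome, 55 mm above the table when the plaque is untouched; in the plaque frame it lies at x 0, y 0 mm.
- pearl4: The fourth of the five white pearls (solid shallow domes, 28 mm across, 9 mm proud of the plaque, fixed to it) counted from the rounded end. Origin at the top of the dome, 55 mm above the table when the plaque is untouched; in the plaque frame it lies at x 45, y -22 mm.
- pearl5: The fifth of the five white pearls (solid shallow domes, 28 mm across, 9 mm proud of the plaque, fixed to it) counted from the rounded end. Origin at the top of the dome, 55 mm above the table when the plaque is untouched; in the plaque frame it lies at x 90, y 0 mm.
- bed (a joint): How far the sprung bed under the plaque has sunk, m: 0 untouched, 0.015 at its stop. The plaque sinks with it, straight down without tilting. It begins to give at about 1 to 3 N and takes 0.5 N more per mm; it rises again by itself when let go.
- tray: Fixed wooden work tray, its pit 236 x 116 mm inside with walls 10 mm thick and 36 mm high. Origin on the table under the middle of the pit; axes as the plaque. A ledge 72 mm wide and 30 mm high runs along its +y side and carries the cup and the knife.
- cup: Bystander: small bisque cup, 46 mm across, 45 mm high, standing on the tray ledge. Origin at its underside.
- knife: Bystander: carving knife with round wooden handle, 145 mm long, 11 mm thick, lying on the tray ledge. Origin at its underside.
- bowl: Bystander: white bowl, 110 mm across, 50 mm high, beside the long wall of the tray away from the ledge. Origin at its underside.
- pomander: Bystander: pierced ball-shaped pot, 76 mm across, 82 mm high, near a tray corner. Origin at its underside.
- roller_block: Bystander: wooden block 90 x 35 x 30 mm near the straight end of the plaque. Origin at its underside.
- vase: Bystander: slender vase, 72 mm across, 150 mm high, at the left or right of the table. Origin at its underside.
- jar: Bystander: pierced lidded jar, 94 mm across, 126 mm high, at the other side of the table. Origin at its underside.

How it is judged:
By the outcome, as a careful person would: the job done as asked, in the order asked, and still so for the second after the job is handed in, with the robot touching nothing.
It also fails if it takes over 48 s, if anything falls off the work surface, if the arm or the gripper's body presses on something with over 40 N, if the wrist force passes 120 N, or if a joint passes its speed limit or range.

## Robot

A 7-joint arm with a two-finger parallel gripper is mounted at the origin on the work surface. World frame = base frame: x ahead of the robot, y to its left, z up, the work surface at z = 0. Lengths are in m, angles in degrees, forces in N, time in s.
With the tool pointing down it reaches from about 0.35 to 0.9 m from the base axis. Payload 8.1 kg.
Tool frame: the origin (TCP) lies between the finger pads; the fingertips stand 17 mm ahead of it and the grasp point (between the pads) lies 2 mm behind it; z points along the fingers, y is the direction in which the jaws open and shut (so a half turn about z gives the same grasp; the last joint's range is limited). The gripper opens to 92 mm and grips with 3 to 60 N. Pads are 19 mm wide; open, the fingers measure 130 mm over their backs; the gripper's body (75 mm by 190 mm) begins 47 mm behind the grasp point.
Start: joints at [-82.254, 24.895, 1.432, 90.138, -0.665, 64.973, -4.303], TCP at [0.147, 0.607, 0.244] pointing down, gripper open.
Joint ranges: [-149.89, 149.89], [-25.12, 119.58], [-72.63, 75.52], [4.76, 147.25], [-75.54, 255.54], [6.69, 114.76], [-157.13, 157.13]. Speed limits (degrees/s): [127.2, 127.2, 172.46, 172.46, 180, 180, 180].

## Interface

Orientations are given as [roll, pitch, yaw] about the fixed x, y, z axes, in that order (R = Rz(yaw) Ry(pitch) Rx(roll)).
In Python, from rig import ctrl gives the robot as it stands.
- The arm moves only by the tool jog_arm, never from a script. Its arguments are lists of equal length, an entry for each row: "slide": the shift along the world's x, y, z in units of 25 mm (1.0 is 25 mm), a list of three; "dr": the turn, a rotation vector about the world's x, y, z in units of 10 degrees (1.0 is 10 degrees), a list of three. In form: {"slide": [[tx, ty, tz], ...], "dr": [[rx, ry, rz], ...]}. A call has 1 to 10 rows; each row is the pose to reach, as a shift and turn from the pose commanded when the call began; what a row does not reach only later rows make up. A row lasts 1/8 s, in which the tool goes at most 62.5 mm and 10.7 degrees, less where a joint would pass 70% of its speed; a pose out of reach is approached as far as the arm can. A call with a gripper value outside its range is refused whole. "claw" is the finger opening in mm, from 0 to 91.8, set as the call begins (left out, the last holds). The fingers move at their own pace and stop on an object; "newtons" is the grip in N (left out, the last holds). Time passes only in rows, so rows that repeat a pose let the fingers close. It gives the time, the measured TCP pose, the force and the opening at its end, in the units of the state.
- ctrl.read_state(): the state, without advancing time (a new reading comes with each control period).
- ctrl.camera(name): name is "side" or "top"; returns (picture, depth): 420x560x3 uint8, red, green, blue; 420x560 float32, m along the optical axis (not along the pixel's ray), 0 where there is no reading.
- ctrl.camera_info(name): a dict with "fovy" (degrees; the focal length in pixels is half the picture's height over the tangent of half this angle, whatever the lens; pixels are square), "cx", "cy" (the principal point, pixels), "distortion" ([k1, k2, p1, p2, k3] as OpenCV has them; the pictures are not rectified), "R" (3x3) and "t" (3): a world point X has camera coordinates R X + t. Camera axes: x right, y down, z forward; pixel columns grow to the right and rows downward; lengths in m; the calibration is good to about 2 mm. A picture is of the moment at which its call begins. camera_info takes no time and is no camera call.
- ctrl.finish_job(): hands the job in, once; it reports no verdict.
The state is a dict: "time": time; "joints": joint angles; "qd": joint speeds; "joint_torque": joint torques, N m; "eef_pos": TCP position; "tcp_rot": TCP orientation; "wrist_force": force on the tool from outside, world axes, zero at the start; "wrist_torque": the same for the moment, N m; "opening": finger opening in m.
Only numpy, scipy, OpenCV 4.12 (cv2) and the standard library are available. Lean on these libraries where they do the work, as an engineer would, in place of code of your own. Each camera call takes 0.05 s, during which the arm holds its last target. There are 200 camera calls.

## Working session

There is one attempt and no reset: what is moved stays moved. The work goes in short steps, Python scripts to look and compute and a tool call to move; the robot and the scene stay as the last step left them, time stands still between calls to the robot, and variables do not carry over. Pictures are saved under pics/ and viewed, about 8 in all and at most 12, crops included, and the job is handed in when it is done.

Besides the shell and the picture viewer there is one more tool, called after "Emit:" by a JSON object that holds its "op" and its "data". jog_arm: Moves the arm, as the interface text tells. Its arguments: {"type":"object","properties":{"slide":{"type":"array"},"dr":{"type":"array"},"claw":{"type":"number"},"newtons":{"type":"number"}},"required":["slide","dr"]}

```bash
mkdir -p pics; ls; python3 - <<'E'
from rig import ctrl
import cv2,numpy as np
s=ctrl.read_state();print(s['time'],s['eef_pos'],s['tcp_rot'],s['wrist_force'],s['opening'])
for n in('top','side'):
    p,d=ctrl.camera(n);cv2.imwrite(f'pics/{n}0.png',p[...,::-1]);np.savez(f'{n}0.npz',p=p,d=d)
    print(n,ctrl.camera_info(n))
a=[cv2.imread(f'pics/{n}0.png') for n in('top','side')]
E
```

```text
pics
0.0 [0.14715744 0.6069254  0.24294528] [-1.79910120e+02  6.94305590e-03  1.66369759e+02] [ 0.31100065 -0.37093535  0.96161335] 0.09165067280145096
top {'fovy': 55.93233680529316, 'cx': 273.36666086544693, 'cy': 202.80364011613588, 'distortion': array([-0.05227732,  0.        ,  0.        ,  0.        ,  0.        ]), 'R': array([[-3.83487030e-03, -9.99770548e-01,  2.10747676e-02],
       [-9.81993667e-01, -2.15543795e-04, -1.88913717e-01],
       [ 1.88874913e-01, -2.14197480e-02, -9.81767519e-01]]), 't': array([-0.01934078,  0.56900695,  0.94755554])}
side {'fovy': 46.542426603017525, 'cx': 281.97470864142144, 'cy': 210.7151533778478, 'distortion': array([-0.08899343,  0.        ,  0.        ,  0.        ,  0.        ]), 'R': array([[-0.9866184 , -0.1626671 ,  0.01111535],
       [-0.11184632,  0.62562018, -0.77206852],
       [ 0.11863616, -0.76298021, -0.63544209]]), 't': array([0.55396825, 0.13102128, 1.18784178])}
```

View pics/top0.png

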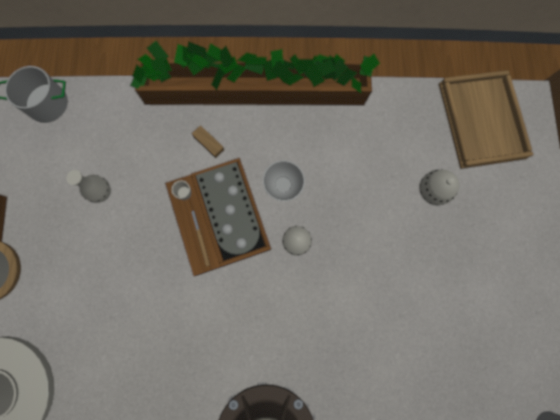

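View pics/side0.png

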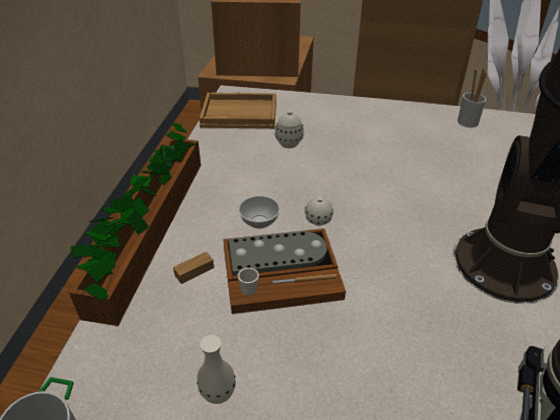

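The top view shows the plaque with its rounded end towards the robot. The pearls, from that end, are at about (241,243), (227,229), (230,210), (233,190) and (219,177). The ledge is on the left, the pomander at (297,240) and the bowl at (284,180). Next I'll measure the pearls in both views.

```bash
cat > h.py <<'E'
import cv2,numpy as np
from rig import ctrl
L=np.array([[-90,0],[-45,22],[0,0],[45,-22],[90,0]])/1000
def cam(n):
    i=ctrl.camera_info(n);f=210/np.tan(np.radians(i['fovy']/2))
    return np.array([[f,0,i['cx']],[0,f,i['cy']],[0,0,1]]),i['distortion'],np.array(i['R']),np.array(i['t'])
def ray(n,uv,z):
    K,D,R,t=cam(n);u=cv2.undistortPoints(np.float64(uv).reshape(-1,1,2),K,D)[:,0]
    d=np.c_[u,np.ones(len(u))]@R;c=-R.T@t
    return c+d*((z-c[2])/d[:,2])[:,None]
def proj(n,X):
    K,D,R,t=cam(n);return cv2.projectPoints(np.float64(X),cv2.Rodrigues(R)[0],t,K,D)[0][:,0]
def blobs(n,p,guess,r=10):
    g=cv2.cvtColor(p,cv2.COLOR_RGB2GRAY).astype(float);out=[]
    for u,v in guess:
        m=np.zeros(g.shape,np.uint8);cv2.circle(m,(int(u),int(v)),r,1,-1)
        x=g[m>0];th=(np.percentile(x,95)+np.median(x))/2
        k,lab,st,ce=cv2.connectedComponentsWithStats(((g>th)&(m>0)).astype(np.uint8))
        j=1+np.argmin(np.linalg.norm(ce[1:]-[u,v],axis=1)-st[1:,4]*.1);out.append([*ce[j],st[j,4]])
    return np.array(out)
def fit(P):
    A=L-L.mean(0);B=P-P.mean(0)
    th=np.arctan2((A[:,0]*B[:,1]-A[:,1]*B[:,0]).sum(),(A*B).sum())
    R=np.array([[np.cos(th),-np.sin(th)],[np.sin(th),np.cos(th)]])
    Q=L@R.T+P.mean(0);return np.degrees(th),Q,P-Q
E
python3 - <<'E'
from h import *
np.set_printoptions(precision=4,suppress=True)
G={'top':[(241,243),(227,229),(230,210),(233,190),(219,177)],'side':[(316,244),(299,252),(279,248),(259,244),(240,252)]}
for n in G:
    z=np.load(n+'0.npz');b=blobs(n,z['p'],G[n],8);print(n,b)
    P=ray(n,b[:,:2],.0515);th,Q,e=fit(P[:,:2]);print(P,th,'\n',Q,'\nres',e)
    d=z['d'];K,D,R,t=cam(n)
    for X,(u,v) in zip(P,b[:,:2]):
        dd=d[int(round(v)),int(round(u))];print('depth z',(lambda c:c)(( (np.r_[cv2.undistortPoints(np.float64([[[u,v]]]),K,D)[0,0],1]*dd-t)@R)))
E
```

```text
top [[241.26   242.52    50.    ]
 [227.26   228.52    50.    ]
 [229.75   209.      48.    ]
 [232.549  189.7059  51.    ]
 [218.9792 176.4375  48.    ]]
[[0.4688 0.0599 0.0515]
 [0.5039 0.0954 0.0515]
 [0.5536 0.09   0.0515]
 [0.6036 0.0837 0.0515]
 [0.6385 0.1191 0.0515]] 19.247641007777986 
 [[0.4687 0.0599]
 [0.5039 0.0955]
 [0.5537 0.0896]
 [0.6034 0.0837]
 [0.6386 0.1193]] 
res [[ 0.0001  0.    ]
 [-0.     -0.0002]
 [-0.0001  0.0004]
 [ 0.0002  0.    ]
 [-0.0001 -0.0002]]
depth z [0.4685 0.0598 0.0542]
depth z [0.5036 0.0951 0.0539]
depth z [0.5531 0.0897 0.054 ]
depth z [0.603  0.0834 0.0541]
depth z [0.6374 0.1186 0.0557]
side [[315.8636 242.75    44.    ]
 [299.0851 251.3617  47.    ]
 [278.7209 246.9535  43.    ]
 [258.5    242.6364  44.    ]
 [240.5532 251.383   47.    ]]
[[0.4701 0.0604 0.0515]
 [0.5056 0.0965 0.0515]
 [0.555  0.0901 0.0515]
 [0.6049 0.0839 0.0515]
 [0.6403 0.1204 0.0515]] 19.28072036163595 
 [[0.4702 0.0605]
 [0.5054 0.0962]
 [0.5552 0.0903]
 [0.6049 0.0844]
 [0.6401 0.12  ]] 
res [[-0.0001 -0.0001]
 [ 0.0001  0.0003]
 [-0.0002 -0.0002]
 [ 0.     -0.0005]
 [ 0.0001  0.0005]]
depth z [0.4698 0.0648 0.0556]
depth z [0.5051 0.1008 0.0556]
depth z [0.5537 0.0981 0.0592]
depth z [0.6041 0.0875 0.055 ]
depth z [0.64   0.1215 0.0525]
```

Both views agree to within about 1.5 mm, and the dome heights come out at about 54–56 mm as they should. Targets are p1 (0.4695,0.060), p2 (0.5045,0.096), p3 (0.5545,0.090), p4 (0.604,0.084) and p5 (0.6395,0.1195). I'll close the fingers and move above p1.

Emit:
{"op": "jog_arm", "data": {"slide": [[0.6,-1,0],[1.5,-2.5,0],[2.7,-4.5,0],[3.8,-6.5,0],[5,-8.5,0],[6.2,-10.5,0],[7.4,-12.5,0],[8.5,-14.5,0],[9.5,-16,0],[10,-17,0]], "dr": [[0,0,0],[0,0,0],[0,0,0],[0,0,0],[0,0,0],[0,0,0],[0,0,0],[0,0,0],[0,0,0],[0,0,0]], "claw": 0, "newtons": 10}}

```text
time: 1.35
eef_pos: [0.3982, 0.1801, 0.2437]
tcp_rot: [-180.0, 0.0, 166.2]
wrist_force: [-1.0, 0.8, 0.6]
opening: 0.0012
```

Emit:
{"op": "jog_arm", "data": {"slide": [[0.5,-0.9,-0.5],[1.2,-2,-1.2],[2,-3.3,-2],[2.6,-4.3,-3],[2.9,-4.88,-4],[2.9,-4.88,-4.8],[2.9,-4.88,-5.4],[2.9,-4.88,-5.76],[2.9,-4.88,-5.76],[2.9,-4.88,-5.76]], "dr": [[0,0,0],[0,0,0],[0,0,0],[0,0,0],[0,0,0],[0,0,0],[0,0,0],[0,0,0],[0,0,0],[0,0,0]]}}

```text
time: 2.6
eef_pos: [0.4701, 0.0606, 0.1003]
tcp_rot: [180.0, 0.0, 166.4]
wrist_force: [0.3, -0.3, -0.4]
opening: 0.0005
```

```bash
python3 - <<'E'
from h import *
s=ctrl.read_state();print(s['time'],s['eef_pos'],s['wrist_force'],s['opening'])
o=[]
for n,c in(('top',(220,200)),('side',(290,240))):
    p,d=ctrl.camera(n);im=p[...,::-1].copy();x,y=c;o.append(cv2.resize(im[y-75:y+75,x-65:x+65],None,fx=3,fy=3,interpolation=2))
    print(n,proj(n,[[*s['eef_pos'][:2],s['eef_pos'][2]-.017]]))
cv2.imwrite('pics/c1.png',np.hstack(o))
E
```

```text
2.6 [0.47013288 0.06064661 0.10026738] [ 0.29003591 -0.31684121 -0.4057836 ] 0.0005278517026613254
top [[240.19480737 240.77353824]]
side [[316.59241043 232.92706046]]
```

View pics/c1.png

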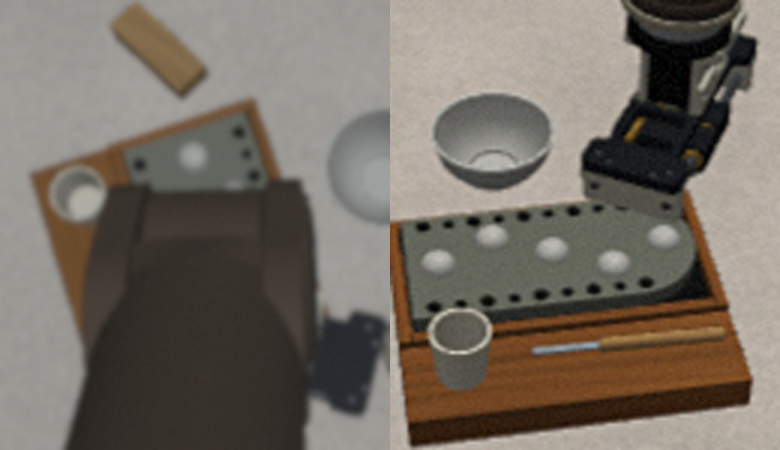

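```bash
python3 - <<'E'
from h import *
a=np.radians(76.4);y=np.array([np.cos(a),np.sin(a),0]);x=np.array([-y[1],y[0],0])
c=np.array([.4701,.0606,.083])
for nm,X in(('tip',[c+s*.0095*x+.019*y for s in(-1,1)]),('body',[c+[0,0,.066]+s*.0375*x+.095*y for s in(-1,1)]),('body top z+70',[c+[0,0,.136]+s*.0375*x+.095*y for s in(-1,1)])):
    q=proj('side',X);print(nm,(q-[225,165])*3+[390,0])
E
```

```text
tip [[644.93671777 215.77561234]
 [668.02877785 222.45345217]]
body [[575.44677497 202.94689066]
 [674.45778577 231.74543172]]
body top z+70 [[577.23252663 126.82993017]
 [680.81264707 155.28384864]]
```

The large block in the side view is the gripper's body, and its projected corners match. The tips hide behind it, about where they should be over pearl 1. I'll descend slowly and watch the force.

Emit:
{"op": "jog_arm", "data": {"slide": [[0,0,-0.4],[0,0,-0.8],[0,0,-1.0],[0,0,-1.08],[0,0,-1.12],[0,0,-1.16],[0,0,-1.2],[0,0,-1.2]], "dr": [[0,0,0],[0,0,0],[0,0,0],[0,0,0],[0,0,0],[0,0,0],[0,0,0],[0,0,0]]}}

```text
time: 3.7
eef_pos: [0.4696, 0.0603, 0.0698]
tcp_rot: [-180.0, -0.0, 166.4]
wrist_force: [-2.6, -1.4, 3.4]
opening: 0.0004
```

Emit:
{"op": "jog_arm", "data": {"slide": [[0,0,-0.03],[0,0,-0.06],[0,0,-0.06]], "dr": [[0,0,0],[0,0,0],[0,0,0]]}}

```text
time: 4.08
eef_pos: [0.4697, 0.0604, 0.0682]
tcp_rot: [180.0, -0.0, 166.4]
wrist_force: [-1.4, -0.9, 4.0]
opening: 0.0005
```

```bash
python3 - <<'E'
from h import *
s=ctrl.read_state();print(s['time'],s['eef_pos'],s['wrist_force'])
p,d=ctrl.camera('side');np.savez('s1.npz',p=p,d=d)
s=ctrl.read_state();print(s['wrist_force'])
z=np.load('side0.npz')
print(blobs('side',p,[(299,252),(279,247),(259,243),(240,251)],8)-blobs('side',z['p'],[(299,252),(279,247),(259,243),(240,251)],8))
print(proj('side',[[.555,.09,.055]])-proj('side',[[.555,.09,.052]]))
E
```

```text
4.075 [0.46972668 0.06041343 0.06822735] [-1.44968374 -0.92845634  4.00839657]
[-2.59124166 -0.16581055  3.99384132]
[[-0.08510638  1.13829787 -1.        ]
 [-0.06875632  1.41607685  3.        ]
 [ 0.02272727  1.29545455  0.        ]
 [ 0.25531915  0.9787234   0.        ]]
[[ 0.00868711 -0.92229188]]
```

Pearl 1 is confirmed: 4 N upward, and the bed has sunk about 3.5 mm. Next is pearl 2.

Emit:
{"op": "jog_arm", "data": {"slide": [[0,0,0.25],[0,0,0.45],[0.45,0.45,0.45],[0.95,1.0,0.45],[1.4,1.44,0.45],[1.4,1.44,0.3],[1.4,1.44,0.15],[1.4,1.44,0.07],[1.4,1.44,0],[1.4,1.44,0]], "dr": [[0,0,0],[0,0,0],[0,0,0],[0,0,0],[0,0,0],[0,0,0],[0,0,0],[0,0,0],[0,0,0],[0,0,0]]}}

```text
time: 5.38
eef_pos: [0.5045, 0.0962, 0.0682]
tcp_rot: [-180.0, -0.0, 166.4]
wrist_force: [-0.1, 0.4, 3.5]
opening: 0.0007
```

Pearl 2 is touched at 3.5 N. On to pearl 3 (+50, −6 mm).

Emit:
{"op": "jog_arm", "data": {"slide": [[0,0,0.25],[0,0,0.45],[0.65,-0.08,0.45],[1.35,-0.16,0.45],[2.0,-0.24,0.45],[2.0,-0.24,0.3],[2.0,-0.24,0.15],[2.0,-0.24,0.07],[2.0,-0.24,0],[2.0,-0.24,0]], "dr": [[0,0,0],[0,0,0],[0,0,0],[0,0,0],[0,0,0],[0,0,0],[0,0,0],[0,0,0],[0,0,0],[0,0,0]]}}

```text
time: 6.62
eef_pos: [0.5541, 0.0904, 0.0681]
tcp_rot: [-180.0, -0.1, 166.4]
wrist_force: [-2.0, 0.2, 3.3]
opening: 0.0004
```

Emit:
{"op": "jog_arm", "data": {"slide": [[0,0,0.25],[0,0,0.45],[0.65,-0.08,0.45],[1.35,-0.16,0.45],[1.98,-0.24,0.45],[1.98,-0.24,0.3],[1.98,-0.24,0.15],[1.98,-0.24,0.07],[1.98,-0.24,0],[1.98,-0.24,0]], "dr": [[0,0,0],[0,0,0],[0,0,0],[0,0,0],[0,0,0],[0,0,0],[0,0,0],[0,0,0],[0,0,0],[0,0,0]]}}

```text
time: 7.88
eef_pos: [0.6038, 0.0846, 0.0682]
tcp_rot: [-180.0, -0.0, 166.4]
wrist_force: [-2.6, -0.8, 3.8]
opening: 0.0004
```

```bash
python3 - <<'E'
from h import *
s=ctrl.read_state();print(s['time'],s['eef_pos'],s['wrist_force'])
p,d=ctrl.camera('side');g=[(316,243),(299,252),(240,251)]
z=np.load('side0.npz')
print(blobs('side',p,g,8)-blobs('side',z['p'],g,8))
E
```

```text
7.875 [0.60375642 0.08456321 0.06822538] [-2.56318642 -0.76496355  3.83989042]
[[-0.05411255  1.46428571 -2.        ]
 [-0.08510638  1.24699352 -1.        ]
 [ 0.14246068  1.11702128 -1.        ]]
```

Pearls 3 and 4 are touched, with the bed again about 3.5 mm down and no sideways shift. Pearl 5 is next (+35.5, +35.5 mm), then I'll clear upward.

Emit:
{"op": "jog_arm", "data": {"slide": [[0,0,0.25],[0,0,0.45],[0.45,0.45,0.45],[0.95,0.95,0.45],[1.42,1.42,0.45],[1.42,1.42,0.3],[1.42,1.42,0.15],[1.42,1.42,0.07],[1.42,1.42,0],[1.42,1.42,0]], "dr": [[0,0,0],[0,0,0],[0,0,0],[0,0,0],[0,0,0],[0,0,0],[0,0,0],[0,0,0],[0,0,0],[0,0,0]]}}

```text
time: 9.18
eef_pos: [0.6396, 0.1196, 0.0684]
tcp_rot: [-180.0, -0.0, 166.4]
wrist_force: [-0.5, -0.9, 3.8]
opening: 0.0006
```

Emit:
{"op": "jog_arm", "data": {"slide": [[0,0,0.2],[0,0,0.5],[0,0,1],[0,0,2],[0,0,3],[0,0,4],[0,0,5],[0,0,5.5],[0,0,5.5],[0,0,5.5]], "dr": [[0,0,0],[0,0,0],[0,0,0],[0,0,0],[0,0,0],[0,0,0],[0,0,0],[0,0,0],[0,0,0],[0,0,0]]}}

```text
time: 10.42
eef_pos: [0.6392, 0.1199, 0.2048]
tcp_rot: [-180.0, -0.1, 166.4]
wrist_force: [0.1, 0.2, -0.8]
opening: 0.0008
```

```bash
python3 - <<'E'
from h import *
s=ctrl.read_state();print(s['time'],s['eef_pos'],s['wrist_force'],np.abs(s['qd']).max())
p,d=ctrl.camera('side');g=[(316,243),(299,252),(279,247),(259,243),(240,251)]
z=np.load('side0.npz');cv2.imwrite('pics/end.png',p[...,::-1])
print(blobs('side',p,g,8)-blobs('side',z['p'],g,8))
E
```

```text
10.425 [0.63919063 0.11991179 0.20478974] [ 0.14151829  0.21395072 -0.84736162] 0.42071465243523537
[[-0.25388027 -0.04268293 -3.        ]
 [-0.08510638 -0.03561517 -1.        ]
 [-0.1991911  -0.08392315  3.        ]
 [ 0.          0.          0.        ]
 [ 0.07180851 -0.04964539  1.        ]]
```

View pics/end.png

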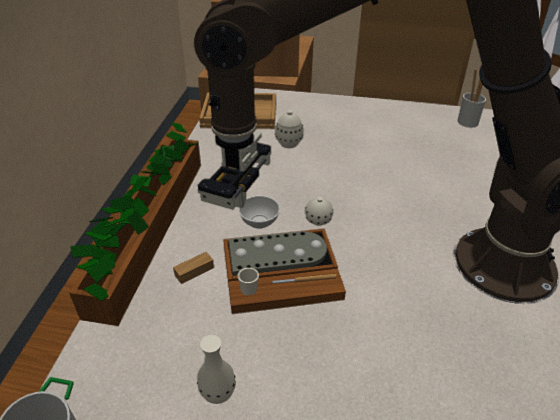

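The side view shows the hand high and clear near (235,180). The plaque is level in its tray with its pearls at rows 243–251, as at the start, and all the other things stand where they were. I'll hand the job in.

```bash
python3 -c "
from rig import ctrl
print(ctrl.finish_job())"
```

```text
the job is handed in; nothing more can be done
None
```

I touched all five pearls in order, from the rounded end to the straight end, with the closed fingertips, and handed the job in at about 10.5 s.

- **Pressing force:** the readings at the end of each touch were 3.3 to 4.0 N upward. The fingertips went down to about 51 mm above the table, so the bed sank about 3.5–4 mm of its 15 mm. The side camera showed the same sink at pearls 1 and 4; I did not take pictures at the other three.
- **Between pearls:** the hand lifted about 11 mm and passed clear of the domes.
- **Last checks:** the hand is about 13 cm above the pearls with no load on the wrist beyond noise. All five pearls are back within 0.3 pixel of where they started, so the plaque has risen and not moved. In the last picture the other objects stand where they were; I judged that by eye, not by measurement.
- **Disagreements:** the two cameras differed by about 1.5 mm on the pearl positions, so I aimed midway. Sideways wrist readings of up to 2.6 N appeared during the touches, but the plaque did not shift. No check failed.

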